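Open the child-safe cleaner bottle

TASK

Open the child-safe cleaner bottle so it can be poured: push its red cap down against the spring, twist it counter-clockwise (seen from above) while it is pushed down until it is free, and lift it straight up. Finish still holding the cap, still and upright, right above the open bottle with its lower edge about 6 cm above the mouth; do not let go of it or put it down. Leave the bowl, mould, fork and tub where they are.

Things in the scene. Friction and masses are not known exactly. Their poses are not given: they have to be found in the camera images.
- cap_center (a point): Centre (half-way up, on the axis) of the red cap: 12-sided, 52 mm across flats, 36 mm tall, flat top with two raised white arrows showing the way to turn, 25 to 50 g. z up, x turns with the cap. Its skirt hangs over the neck; at the start its underside is 110 mm and its top 146 mm above the table and its x lies along the mouth's x. Fingers have free room beside it down to 100 mm above the table.
- mouth (a point): Centre of the top of the bottle's neck, 132 mm above the table; z up, x fixed to the bottle. Blue bottle, 80 mm diameter, shoulder sloping in from 82 to 98 mm above the table, white neck, in a black suction foot (110 mm) stuck to the table: it cannot move or turn. While on the neck, the cap has about 1.5 mm side play.
- seal (a joint): Travel (m) of the sprung ring in the mouth that holds the cap up: 0 cap locked, -0.001 cap off, grows as the cap is pushed (5 N + 0.8 N per mm). Beyond 0.005 the cap's 3 inner lugs are clear of their notches and it turns counter-clockwise seen from above; 0.008 is the hard end. Turned 50 to 78 degrees from the start (hard stop near 80) it lifts off, otherwise not; it never turns clockwise.
- bowl_center (a point): Bystander, leave it alone. Centre of a small clay bowl, 110 mm diameter, 45 mm tall.
- mould_center (a point): Bystander, leave it alone. Centre of a closed white plastic empanada mould, a disc of 104 mm diameter (about 135 mm with its tab), 18 mm tall.
- fork_center (a point): Bystander, leave it alone. Point on the neck of a steel fork, 2 mm above the table; the fork is 185 mm long (from 93 mm behind to 91 mm ahead along its y), 24 mm wide, 4 mm thick.
- tub_center (a point): Bystander, leave it alone. Centre of a closed plastic tub with a green flip-top lid, 92 x 117 mm, 74 mm tall.
Things that resemble listed ones, but are neither listed nor needed, are in the scene too. What is meant by the part that bears cap_center is not blue, and is the smaller of those in its own colour. Leave any orange look-alike of the part that bears mouth alone.

How it is judged:
By the outcome, as a careful person would: the job done as asked, in the order asked, and still so for the second after the job is handed in, while the arm keeps its last pose, push and grip.
It also fails if it takes over 42 s, if anything falls off the work surface, if the arm or the gripper's body presses on something with over 40 N, if the wrist force passes 120 N, or if a joint passes its speed limit or range.

ROBOT

A 6-joint arm with a two-finger parallel gripper is mounted at the origin on the work surface. World frame = base frame: x ahead of the robot, y to its left, z up, the work surface at z = 0. Lengths are in m, angles in rad, forces in N, time in s.
With the tool pointing down it reaches from about 0.3 to 0.775 m from the base axis. Payload 14.6 kg.
Tool frame: the origin (TCP) lies on the front face of the gripper's body, between the roots of the fingers; the fingertips stand 97 mm ahead of it and the grasp point (between the pads) lies 78 mm ahead of it; z points along the fingers, x is the direction in which the jaws open and shut, and the axes are right-handed (so a half turn about z gives the same grasp; the last joint's range is limited). The gripper opens to 94 mm and grips with 3 to 60 N. Pads are 16 mm wide; open, the fingers measure 119 mm over their backs; the gripper's body (75 mm by 177 mm) begins 78 mm behind the grasp point.
Start: joints at [-1.301, 0.3, 1.521, -0, 1.321, -0.067], TCP at [0.182, -0.519, 0.303] pointing down, gripper open.
Joint ranges: [-3.03, 3.03], [-0.79, 2.21], [0.23, 2.52], [-1.04, 4.18], [0, 3.07], [-2.55, 2.55]. Speed limits (rad/s): [2.22, 2.22, 2.57, 3.14, 3.14, 3.14].

INTERFACE

Orientations are given as [roll, pitch, yaw] about the fixed x, y, z axes, in that order (R = Rz(yaw) Ry(pitch) Rx(roll)).
In Python, from station import sensors, camera, ctrl gives the robot as it stands.
- The arm moves only by the tool move_arm, never from a script. Its argument "rows" is text: rows parted by semicolons, each of 6 numbers parted by spaces: the shift along the tool's x, y, z in mm, then the turn, a rotation vector about the tool's x, y, z in rad. In form: x y z wx wy wz; .... A call has 1 to 20 rows; each row shifts and turns the pose as measured when the row begins, along the tool's axes as they then stand; what a row does not reach is not made up. A row lasts 1/8 s, in which the tool goes at most 62.5 mm and 10.7 degrees, less where a joint would pass 70% of its speed; a pose out of reach is approached as far as the arm can. A call with a gripper value outside its range is refused whole. "grip" is the opening, from -1 (shut) to 1 (fully open), set as the call begins (left out, the last holds). The fingers move at their own pace and stop on an object; "newtons" is the grip in N (left out, the last holds). Time passes only in rows, so rows that do not move let the fingers close. It gives the time, the measured TCP pose, the force and the opening at its end, in the units of the state.
- sensors.get_obs(): the state, without advancing time (a new reading comes with each control period).
- camera(name): name is "side" or "top"; returns a dict with "color" (400x640x3 uint8, blue, green, red), "z_map" (400x640 float32, m along the optical axis (not along the pixel's ray), 0 where there is no reading), "mtx" (3x3 intrinsics, pixels), "position" and "attitude" of the camera in the world. Camera axes: x right, y down, z forward; pixel columns grow to the right and rows downward; lengths in m; the calibration is good to about 2 mm. A picture is of the moment at which its call begins.
- ctrl.hand_in(): hands the job in, once; it reports no verdict.
The state is a dict: "time_s": time; "qpos": joint angles; "joint_vel": joint speeds; "tau": joint torques, N m; "ee_pos": TCP position; "eef_rot": TCP orientation; "force": force on the tool from outside, world axes, zero at the start; "moment": the same for the moment, N m; "grip_width": finger opening in m.
Only numpy, scipy, OpenCV 4.12 (cv2) and the standard library are available. Lean on these libraries where they do the work, as an engineer would, in place of code of your own. Each camera call takes 0.05 s, during which the arm holds its last target.

## Working session

There is one attempt and no reset: what is moved stays moved. The work goes in short steps, Python scripts to look and compute and a tool call to move; the robot and the scene stay as the last step left them, time stands still between calls to the robot, and variables do not carry over. Pictures are saved under pics/ and viewed, and the job is handed in when it is done.

Besides the shell and the picture viewer there is one more tool, called after ">>>" as name(argument=value, ...) on one line, values as JSON. move_arm: Moves the arm, as the interface text tells. Its arguments: {"type":"object","properties":{"rows":{"type":"string"},"grip":{"type":"number"},"newtons":{"type":"number"}},"required":["rows"]}

```bash
mkdir -p pics; ls; python3 - <<'E'
from station import sensors, camera, ctrl
import cv2,numpy as np
print(sensors.get_obs())
for n in("side","top"):
    c=camera(n);cv2.imwrite(f"pics/{n}0.png",c["color"]);np.savez(f"{n}0.npz",**c)
    print(n,c["mtx"].tolist(),c["position"],c["attitude"])
E
```

```text
pics
{'time_s': 0.0, 'qpos': array([-1.30060772e+00,  3.00438137e-01,  1.52156776e+00, -2.57712460e-05,
        1.32069187e+00, -6.65807470e-02]), 'joint_vel': array([ 0.00155893, -0.00021261,  0.00163452,  0.00081632,  0.00178088,
       -0.00257665]), 'tau': array([-1.02736911e-03, -5.31805015e+01, -3.52732480e+01,  7.07761617e-02,
        2.43626320e-02, -1.29129930e-04]), 'ee_pos': array([ 0.18170536, -0.51896093,  0.30210999]), 'eef_rot': array([-3.14154404e+00,  1.10432213e-03, -1.23402056e+00]), 'force': array([0.1426823 , 0.07548654, 0.35640494]), 'moment': array([-0.0351642 ,  0.04187725, -0.05818404]), 'grip_width': 0.09437073525099104}
side [[488.66436163921395, 0.0, 320.63671306668857], [0.0, 488.66436163921395, 199.64913288775287], [0.0, 0.0, 1.0]] [0.1357138  0.74017121 0.9982538 ] [-2.38290783  0.01805673 -2.62560152]
top [[402.6673296646755, 0.0, 313.95054938657046], [0.0, 402.6673296646755, 199.0157220644824], [0.0, 0.0, 1.0]] [ 3.41036010e-01 -9.95569729e-04  1.15791794e+00] [-2.95346591  0.00593615 -1.55413949]
```

View pics/side0.png

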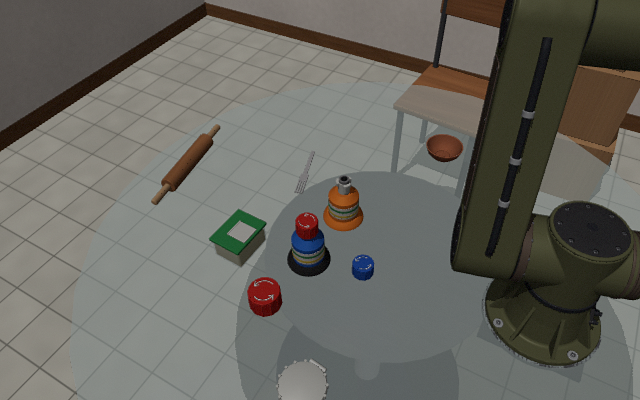

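View pics/top0.png

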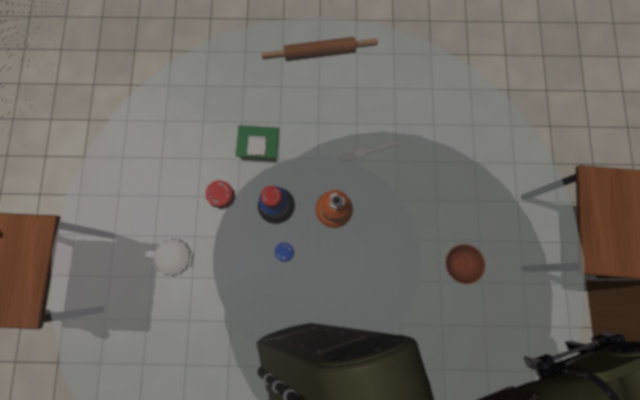

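The side view shows the capped blue bottle, with its cap at about (307,225). A larger loose red cap is at (265,296), an orange bottle at (343,205) and a blue cap at (363,267). In the top view the target cap is at about (271,195). Next I'll measure and enlarge it.

```bash
cat > h.py <<'E'
import numpy as np,cv2
from scipy.spatial.transform import Rotation as R
def ray(c,u,v,z):
    d=R.from_euler('xyz',c["attitude"]).as_matrix()@np.linalg.inv(c["mtx"])@np.array([u,v,1.])
    p=np.array(c["position"]);return p+d*(z-p[2])/d[2]
def cloud(c):
    v,u=np.mgrid[0:400,0:640];z=c["z_map"]
    P=np.stack([u,v,np.ones_like(u)],-1)@np.linalg.inv(c["mtx"]).T*z[...,None]
    P=P@R.from_euler('xyz',c["attitude"]).as_matrix().T+c["position"]
    P[z==0]=np.nan;return P
def red(c):
    h=cv2.cvtColor(c["color"],cv2.COLOR_BGR2HSV)
    return ((h[...,0]<5)|(h[...,0]>173))&(h[...,1]>130)&(h[...,2]>70)
E
python3 - <<'E'
from h import *
C={n:dict(np.load(f"{n}0.npz")) for n in("side","top")}
box={"side":(285,200,335,250),"top":(250,175,295,220)}
for n,c in C.items():
    P=cloud(c);x0,y0,x1,y1=box[n]
    cv2.imwrite(f"pics/{n}0crop.png",cv2.resize(c["color"][y0:y1,x0:x1],None,fx=12,fy=12,interpolation=cv2.INTER_CUBIC))
    m=red(c);m[:y0]=0;m[y1:]=0;m[:,:x0]=0;m[:,x1:]=0
    q=P[m];print(n,m.sum(),np.nanpercentile(q,[2,50,98],axis=0).round(4).tolist())
    # top face points
    t=np.isfinite(P[...,2])&(P[...,2]>0.140)&(P[...,2]<0.152);t[:y0]=0;t[y1:]=0;t[:,:x0]=0;t[:,x1:]=0
    q=P[t];(cx,r,a)=cv2.minAreaRect(q[:,:2].astype(np.float32)*1000)
    print(t.sum(),q.mean(0),cx,r,a,cv2.minEnclosingCircle(q[:,:2].astype(np.float32)*1000))
    v,u=np.nonzero(t);print(u.min(),u.max(),v.min(),v.max())
E
```

```text
side 396 [[0.519, 0.0982, 0.1149], [0.5412, 0.1293, 0.1472], [0.5655, 0.1467, 0.151]]
346 [0.54207563 0.12259352 0.14777301] (543.2904663085938, 121.10726928710938) (51.83998107910156, 51.911163330078125) 46.87677764892578 ((543.756103515625, 120.19671630859375), 27.604778289794922)
295 317 212 231
top 233 [[0.5169, 0.0957, 0.1427], [0.5395, 0.1181, 0.1466], [0.563, 0.1415, 0.1501]]
330 [0.54032755 0.120928   0.14643609] (540.265869140625, 121.40866088867188) (51.55989074707031, 50.823890686035156) 46.83828353881836 ((540.7799682617188, 121.718994140625), 27.134614944458008)
260 280 186 206
```

View pics/side0crop.png

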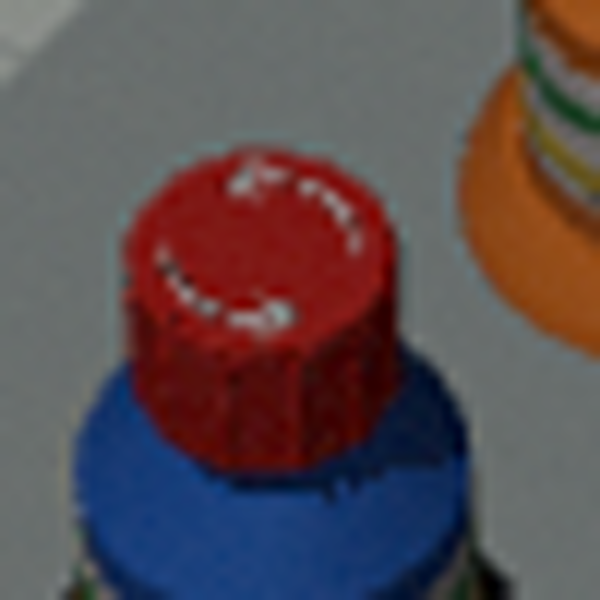

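View pics/top0crop.png

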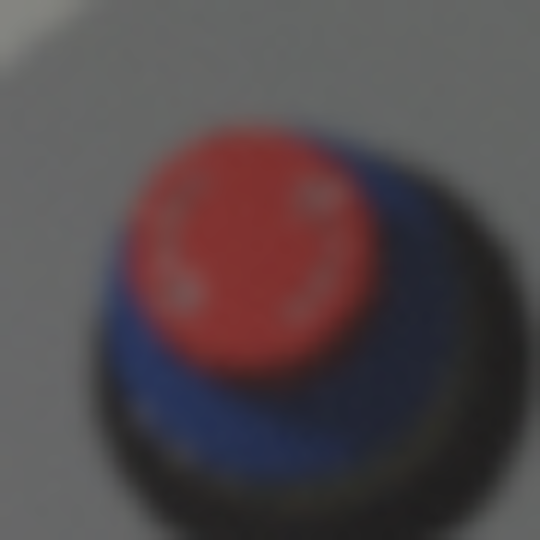

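```bash
python3 - <<'E'
from h import *
C={n:dict(np.load(f"{n}0.npz")) for n in("side","top")}
print(ray(C["top"],271.2,195.9,.146),ray(C["side"],306.9,220.5,.146))
c=C["side"]
ctr=ray(c,306.9,220.5,.146)[:2]
K=c["mtx"];Rm=R.from_euler('xyz',c["attitude"]).as_matrix()
def proj(p):
    q=(p-c["position"])@Rm;q=q@K.T;return q[...,:2]/q[...,2:]
d=np.array(c["position"])[:2]-ctr;print("cam dir",np.degrees(np.arctan2(d[1],d[0])))
a0=np.degrees(np.arctan2(d[1],d[0]))
th=np.arange(a0-75,a0+75,0.5)
zz=np.arange(.114,.142,.0007)
T,Z=np.meshgrid(np.radians(th),zz)
r=.0264
p=np.stack([ctr[0]+r*np.cos(T),ctr[1]+r*np.sin(T),Z],-1)
uv=proj(p).astype(np.float32)
I=cv2.remap(c["color"],uv[...,0],uv[...,1],cv2.INTER_LINEAR)
cv2.imwrite("pics/unroll.png",cv2.resize(np.clip(I.astype(float)*1.6,0,255).astype(np.uint8),(750,300),interpolation=cv2.INTER_CUBIC))
prof=np.median(I[...,2].astype(float),0)
for a,b in list(zip(th,prof))[::6]:print(round(a,1),round(b),end=' | ')
# piecewise constant fit
print()
for r_ in np.arange(0,30,2):
    k=np.floor((th-r_)/30);s=sum(((prof[k==j]-prof[k==j].mean())**2).sum() for j in set(k));print(r_,round(s),end=' ; ')
E
```

```text
[0.53998781 0.11794056 0.146     ] [0.54290286 0.11790432 0.146     ]
cam dir 123.1992920946544
48.2 82 | 51.2 82 | 54.2 82 | 57.2 82 | 60.2 85 | 63.2 88 | 66.2 90 | 69.2 90 | 72.2 89 | 75.2 88 | 78.2 87 | 81.2 87 | 84.2 87 | 87.2 87 | 90.2 87 | 93.2 87 | 96.2 89 | 99.2 91 | 102.2 80 | 105.2 73 | 108.2 78 | 111.2 80 | 114.2 81 | 117.2 81 | 120.2 81 | 123.2 81 | 126.2 84 | 129.2 89 | 132.2 75 | 135.2 59 | 138.2 60 | 141.2 60 | 144.2 61 | 147.2 62 | 150.2 62 | 153.2 66 | 156.2 71 | 159.2 65 | 162.2 55 | 165.2 49 | 168.2 48 | 171.2 47 | 174.2 48 | 177.2 50 | 180.2 51 | 183.2 44 | 186.2 36 | 189.2 38 | 192.2 45 | 195.2 67 | 
0 20119 ; 2 19702 ; 4 18854 ; 6 17029 ; 8 13687 ; 10 9243 ; 12 5829 ; 14 5402 ; 16 8996 ; 18 15359 ; 20 17277 ; 22 18831 ; 24 19779 ; 26 20234 ; 28 20328 ;
```

View pics/unroll.png

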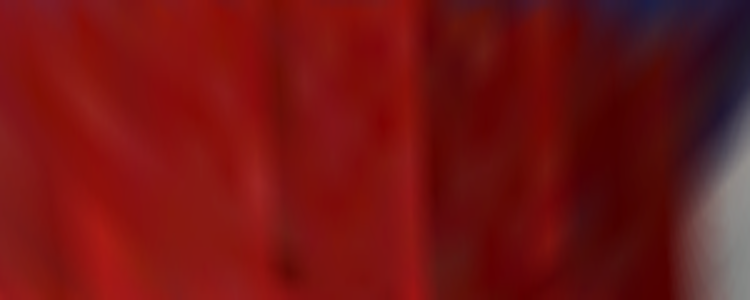

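The facet edges show at about 102°, 132° and 160°, so the flat normals sit near −3° mod 30. I'll use a jaw yaw of about −33° and take the cap centre as roughly (0.541, 0.120). I'll turn first, then travel.

>>> move_arm(rows="0 0 0 0 0 -0.165; 0 0 0 0 0 -0.165; 0 0 0 0 0 -0.165; 0 0 0 0 0 -0.163; 0 0 0 0 0 0", grip=1)

```text
time_s: 0.72
ee_pos: [0.1816, -0.5185, 0.3004]
eef_rot: [-3.138, 0.003, -0.557]
force: [0.3, 0.4, -0.3]
grip_width: 0.094
```

```bash
cat >> h.py <<'E'
def need(x,y,z,yawdeg):
    from station import sensors
    o=sensors.get_obs();M=R.from_euler('xyz',o["eef_rot"]).as_matrix()
    d=M.T@(np.array([x,y,z])-o["ee_pos"])*1000
    T=R.from_euler('xyz',[np.pi,0,np.radians(yawdeg)]).as_matrix()
    print("t",o["time_s"],"pos",o["ee_pos"].round(4),"rpy",np.degrees(o["eef_rot"]).round(2),"F",o["force"].round(2),"M",o["moment"].round(2),"w",round(o["grip_width"],4))
    print("move mm",d.round(1),"rv",R.from_matrix(M.T@T).as_rotvec().round(4),"q6",o["qpos"][5].round(3))
E
python3 -c "
from h import *
need(.541,.120,.300,-33)"
```

```text
t 0.725 pos [ 0.1816 -0.5185  0.3004] rpy [-179.82    0.19  -31.93] F [ 0.26  0.43 -0.26] M [-0.06 -0.02 -0.02] w 0.094
move mm [ -32.7 -732.     2.8] rv [-0.0031  0.0034  0.0187] q6 -0.743
```

>>> move_arm(rows="0 -30 0 0 0 0.01; -3 -50 -1 0 0 0; -3 -55 -1 0 0 0; -3 -55 0 0 0 0; -3 -55 0 0 0 0; -3 -55 0 0 0 0; -3 -55 0 0 0 0; -3 -55 0 0 0 0; -3 -55 0 0 0 0; -3 -55 0 0 0 0; -3 -50 0 0 0 0; -2 -50 0 0 0 0; 0 -30 0 0 0 0; 0 0 0 0 0 0; 0 0 0 0 0 0")

```text
time_s: 2.6
ee_pos: [0.5278, 0.0559, 0.3034]
eef_rot: [-3.138, 0.004, -0.636]
force: [-0.8, 0.1, -0.4]
grip_width: 0.0942
```

```bash
python3 -c "
from h import *
need(.541,.120,.260,-33)"
```

```text
t 2.6 pos [0.5278 0.0559 0.3034] rpy [-179.82    0.24  -36.42] F [-0.82  0.11 -0.38] M [-0.01 -0.05  0.04] w 0.0942
move mm [-27.3 -59.3  43.7] rv [-0.0033  0.0041 -0.0597] q6 0.669
```

>>> move_arm(rows="-10 -25 10 -0.002 0.002 -0.03; -12 -25 15 -0.002 0.002 -0.03; -5 -10 15 0 0 0; 0 0 0 0 0 0; 0 0 0 0 0 0")

```text
time_s: 3.22
ee_pos: [0.5396, 0.1169, 0.2635]
eef_rot: [3.141, -0.001, -0.586]
force: [0.5, -0.6, 0.8]
grip_width: 0.094
```

```bash
python3 - <<'E'
from h import *
need(.541,.120,.208,-33)
from station import camera
for n in("side","top"):
    c=camera(n);np.savez(f"{n}1.npz",**c)
    im=c["color"]; cr=im[150:270,230:400]
    cv2.imwrite(f"pics/{n}1.png",cv2.resize(cr,None,fx=4.5,fy=4.5,interpolation=cv2.INTER_CUBIC))
E
```

```text
t 3.225 pos [0.5396 0.1169 0.2635] rpy [ 1.7997e+02 -7.0000e-02 -3.3590e+01] F [ 0.5  -0.62  0.79] M [ 0.   -0.05  0.01] w 0.094
move mm [-0.7 -3.4 55.5] rv [ 0.0006 -0.0012 -0.0103] q6 0.734
```

View pics/side1.png

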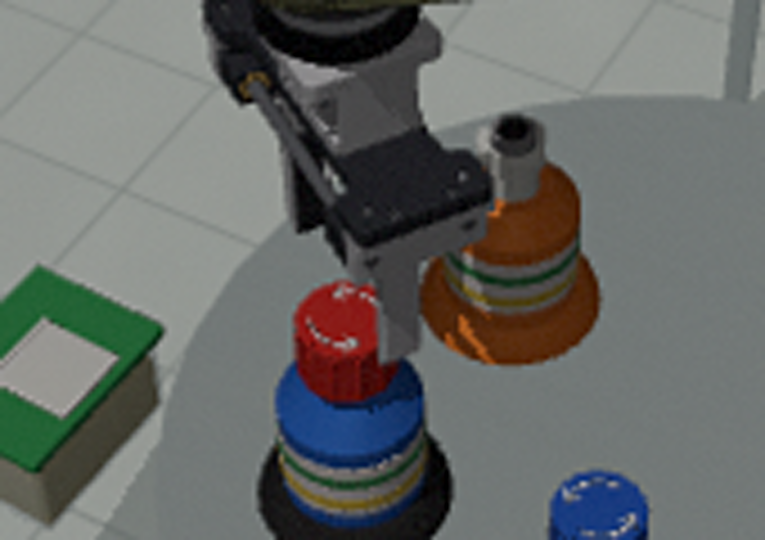

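View pics/top1.png

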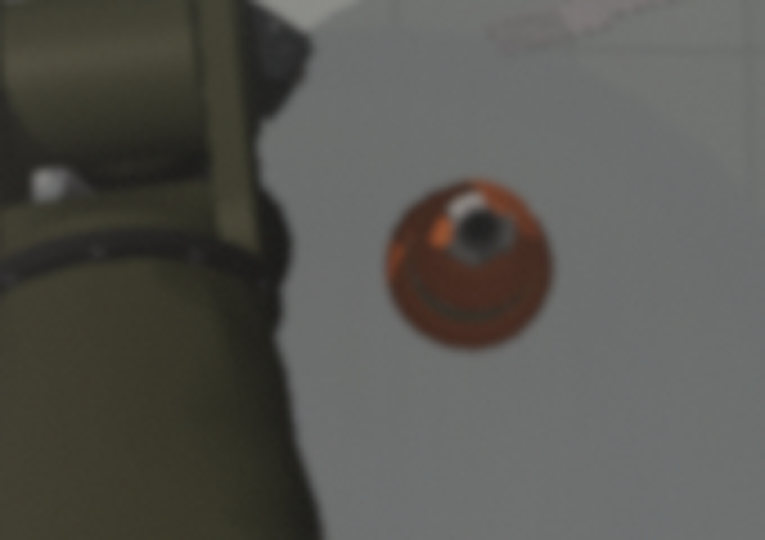

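The gripper is above the blue bottle's cap, with one finger in front and to the right of it (crop (400,310)). The orange bottle is clear of it. Next I descend.

>>> move_arm(rows="-0.5 -3 15 0 0 -0.01; 0 0 20 0 0 0; 0 0 15 0 0 0; 0 0 6 0 0 0; 0 0 0 0 0 0; 0 0 0 0 0 0")

```text
time_s: 4.08
ee_pos: [0.5413, 0.119, 0.2049]
eef_rot: [-3.141, -0.002, -0.576]
force: [-0.2, -0.1, -0.3]
grip_width: 0.0942
```

```bash
python3 - <<'E'
from h import *
need(.541,.120,.208,-33)
E
```

```text
t 4.075 pos [0.5413 0.119  0.2049] rpy [-1.7998e+02 -1.3000e-01 -3.3010e+01] F [-0.21 -0.12 -0.28] M [-0.04 -0.03 -0.04] w 0.0942
move mm [-0.8 -0.6 -3.1] rv [-0.0004 -0.0023 -0.0002] q6 0.727
```

>>> move_arm(rows="-0.8 -0.6 -4 0 -0.002 0; 0 0 0 0 0 0")

```text
time_s: 4.32
ee_pos: [0.5412, 0.1201, 0.2101]
eef_rot: [-3.14, -0.001, -0.576]
force: [-0.8, 0.5, 0.0]
grip_width: 0.0939
```

>>> move_arm(rows="0 0 0 0 0 0; 0 0 0 0 0 0; 0 0 0 0 0 0; 0 0 0 0 0 0; 0 0 0 0 0 0; 0 0 0 0 0 0; 0 0 0 0 0 0; 0 0 0 0 0 0", grip=-1, newtons=6)

```text
time_s: 5.32
ee_pos: [0.5415, 0.12, 0.2104]
eef_rot: [-3.14, -0.002, -0.576]
force: [1.1, -1.4, -0.3]
grip_width: 0.0524
```

```bash
python3 - <<'E'
from h import *
need(.541,.120,.208,-33)
E
```

```text
t 5.325 pos [0.5415 0.12   0.2104] rpy [-1.7989e+02 -1.3000e-01 -3.3010e+01] F [ 1.13 -1.41 -0.3 ] M [-0.15 -0.18  0.03] w 0.0524
move mm [-0.4  0.2  2.4] rv [-0.0019 -0.0022 -0.0002] q6 0.728
```

>>> move_arm(rows="0.5 0 0 0 0 0; 0 0 0 0 0 0; 0 0 0 0 0 0; 0 0 2 0 0 0; 0 0 2 0 0 0; 0 0 1.5 0 0 0; 0 0 0 0 0 0", newtons=40)

```text
time_s: 6.2
ee_pos: [0.5417, 0.1199, 0.2065]
eef_rot: [-3.139, -0.002, -0.576]
force: [-4.9, -1.4, 6.4]
grip_width: 0.0522
```

```bash
python3 - <<'E'
from h import *
need(.541,.120,.2039,-33)
E
```

```text
t 6.2 pos [0.5417 0.1199 0.2065] rpy [-1.7987e+02 -1.3000e-01 -3.3000e+01] F [-4.86 -1.42  6.37] M [-0.15  0.65  0.01] w 0.0522
move mm [-0.7  0.3  2.6] rv [-0.0023 -0.0023 -0.0001] q6 0.728
```

>>> move_arm(rows="-0.4 0.6 2 0.002 0.002 0; 0 0.2 1.5 0 0 0; 0 0 0 0 0 0")

```text
time_s: 6.58
ee_pos: [0.5413, 0.1198, 0.2051]
eef_rot: [-3.135, -0.006, -0.576]
force: [-4.3, -1.9, 8.3]
grip_width: 0.0522
```

```bash
python3 - <<'E'
from h import *
need(.541,.120,.2039,-33)
E
```

```text
t 6.575 pos [0.5413 0.1198 0.2051] rpy [-179.62   -0.35  -33.  ] F [-4.31 -1.91  8.34] M [-0.23  0.88  0.04] w 0.0522
move mm [-0.4  0.   1.2] rv [-0.0067 -0.0061  0.    ] q6 0.727
```

>>> move_arm(rows="-0.4 0.8 2 -0.006 -0.006 0; 0 0.3 1.5 0 0 0; 0 0 1 0 0 0; 0 0 0 0 0 0")

```text
time_s: 7.08
ee_pos: [0.5415, 0.1197, 0.2041]
eef_rot: [-3.136, -0.004, -0.576]
force: [-5.1, -0.9, 9.1]
grip_width: 0.0521
```

```bash
python3 - <<'E'
from h import *
need(.541,.120,.2035,-33)
E
```

```text
t 7.075 pos [0.5415 0.1197 0.2041] rpy [-179.7    -0.23  -32.99] F [-5.12 -0.93  9.13] M [-0.23  0.86  0.02] w 0.0521
move mm [-0.6  0.   0.6] rv [-0.0053 -0.004   0.0002] q6 0.726
```

>>> move_arm(rows="-1 1 2.5 -0.005 -0.004 0; -0.5 0.5 1.5 -0.003 0 0; 0 0 1 0 0 0")

```text
time_s: 7.45
ee_pos: [0.5414, 0.1199, 0.2029]
eef_rot: [-3.138, -0.006, -0.576]
force: [-5.9, -1.2, 10.7]
grip_width: 0.052
```

```bash
python3 - <<'E'
from h import *
need(.541,.120,.2035,-33)
E
```

```text
t 7.45 pos [0.5414 0.1199 0.2029] rpy [-179.79   -0.37  -32.99] F [-5.88 -1.18 10.74] M [-0.25  1.12 -0.03] w 0.052
move mm [-0.4  0.1 -0.6] rv [-0.0037 -0.0065  0.0002] q6 0.729
```

>>> move_arm(rows="-0.5 0.3 1.3 -0.003 0 -0.08; -0.5 0.3 1.3 0 0 -0.08; 0 0 1.3 0 0 -0.08")

```text
time_s: 7.82
ee_pos: [0.5419, 0.1202, 0.2025]
eef_rot: [-3.139, -0.014, -0.329]
force: [-2.8, 1.1, 12.5]
grip_width: 0.0519
```

```bash
python3 - <<'E'
from h import *
need(.541,.120,.2035,31)
E
```

```text
t 7.825 pos [0.5419 0.1202 0.2025] rpy [-179.83   -0.78  -18.87] F [-2.76  1.06 12.54] M [ 0.14  0.43 -0.06] w 0.0519
move mm [-0.8  0.5 -1. ] rv [ 0.0032 -0.0139 -0.8703] q6 0.485
```

>>> move_arm(rows="-0.3 0.2 0.8 0 -0.008 -0.1; 0 0 0.9 0 -0.003 -0.1; 0 0 0.9 0 0 -0.1; 0 0 0.9 0 0 -0.1")

```text
time_s: 8.32
ee_pos: [0.5434, 0.1204, 0.2034]
eef_rot: [-3.14, -0.012, 0.084]
force: [-3.6, -2.6, 8.9]
grip_width: 0.0518
```

```bash
python3 - <<'E'
from h import *
need(.541,.120,.2035,31)
E
```

```text
t 8.325 pos [0.5434 0.1204 0.2034] rpy [-179.9    -0.67    4.78] F [-3.59 -2.61  8.92] M [-0.31  0.69 -0.1 ] w 0.0518
move mm [-2.5  0.1 -0.1] rv [ 0.001  -0.0118 -0.4575] q6 0.068
```

>>> move_arm(rows="-1 0 1.8 0 -0.01 -0.09; -0.8 0 1.3 0 -0.004 -0.1; -0.5 0 1.2 0 0 -0.1; -0.5 0 1.2 0 0 -0.1; 0 0 1 0 0 -0.06")

```text
time_s: 8.95
ee_pos: [0.5437, 0.1204, 0.2028]
eef_rot: [3.138, -0.011, 0.549]
force: [-3.0, 0.2, 11.1]
grip_width: 0.0522
```

```bash
python3 - <<'E'
from h import *
need(.541,.120,.2035,31)
E
```

```text
t 8.95 pos [0.5437 0.1204 0.2028] rpy [179.82  -0.62  31.45] F [-2.98  0.22 11.09] M [-0.14  0.56 -0.02] w 0.0522
move mm [-2.5 -1.1 -0.7] rv [ 0.0031 -0.0109  0.0079] q6 -0.398
```

Turned about 64° with no resisting torque. I'll ease off the push and lift gently.

>>> move_arm(rows="0 0 -2 0.002 -0.008 0; 0 0 -2 0 0 0; 0 0 -3 0 0 0; 0 0 -3 0 0 0; 0 0 -3 0 0 0; 0 0 0 0 0 0")

```text
time_s: 9.7
ee_pos: [0.5441, 0.1205, 0.2177]
eef_rot: [3.14, -0.005, 0.55]
force: [0.1, 0.9, -0.3]
grip_width: 0.0515
```

```bash
python3 - <<'E'
from h import *
need(.541,.120,.2924,31)
E
```

```text
t 9.7 pos [0.5441 0.1205 0.2177] rpy [179.89  -0.3   31.51] F [ 0.11  0.86 -0.32] M [-0.05 -0.11  0.02] w 0.0515
move mm [ -2.5  -1.  -74.7] rv [ 0.0019 -0.0052  0.0088] q6 -0.398
```

It's free: 7 mm above its starting height with no pull. I'll continue straight up.

>>> move_arm(rows="0 0 -6 0 -0.003 0; 0 0 -10 0 0 0; 0 0 -12 0 0 0; 0 0 -12 0 0 0; 0 0 -10 0 0 0; 0 0 0 0 0 0")

```text
time_s: 10.45
ee_pos: [0.5441, 0.1206, 0.2721]
eef_rot: [3.139, -0.003, 0.55]
force: [0.7, 0.4, -0.3]
grip_width: 0.0518
```

```bash
python3 - <<'E'
from h import *
need(.541,.120,.2924,31)
E
```

```text
t 10.45 pos [0.5441 0.1206 0.2721] rpy [179.86  -0.19  31.51] F [ 0.7   0.42 -0.28] M [-0.01 -0.12 -0.03] w 0.0518
move mm [ -2.9  -1.1 -20.4] rv [ 0.0025 -0.0033  0.0088] q6 -0.397
```

>>> move_arm(rows="-1 0 -8 0.002 -0.003 0; -1 -0.5 -8 0 0 0; -0.5 0 -4 0 0 0; 0 0 0 0 0 0; 0 0 0 0 0 0; 0 0 0 0 0 0")

```text
time_s: 11.2
ee_pos: [0.5413, 0.1196, 0.2925]
eef_rot: [-3.141, 0.001, 0.55]
force: [-0.0, -0.3, 0.5]
grip_width: 0.0517
```

```bash
python3 - <<'E'
from h import *
need(.541,.120,.2924,31)
from station import camera
c=camera("side");np.savez("side2.npz",**c)
cv2.imwrite("pics/side2.png",cv2.resize(c["color"][130:290,210:410],None,fx=3.75,fy=3.75,interpolation=cv2.INTER_CUBIC))
c2=camera("top");cv2.imwrite("pics/top2.png",c2["color"])
P=cloud(c);m=red(c);m[:,:285]=0;m[260:]=0;m[:,360:]=0
q=P[m];print(m.sum(),np.nanpercentile(q,[2,10,50,90,98],axis=0).round(4).tolist())
# neck top points
w=np.isfinite(P[...,2])&(np.hypot(P[...,0]-.541,P[...,1]-.12)<.03)&(P[...,2]>.124)&(P[...,2]<.14)
print("neck",w.sum(),P[w].mean(0),P[w].min(0),P[w].max(0))
E
```

```text
t 11.2 pos [0.5413 0.1196 0.2925] rpy [-1.7998e+02  8.0000e-02  3.1500e+01] F [-0.05 -0.33  0.54] M [-0.01 -0.12  0.01] w 0.0517
move mm [ 0.  -0.5  0.1] rv [-0.0003  0.0014  0.0087] q6 -0.398
313 [[0.5159, 0.1002, 0.1972], [0.5199, 0.1129, 0.2015], [0.533, 0.1401, 0.2257], [0.5499, 0.1458, 0.2313], [0.5562, 0.1468, 0.2327]]
neck 118 [0.54004287 0.12717203 0.13310943] [0.52230319 0.10054299 0.12440775] [0.5639276  0.13938722 0.13983247]
```

View pics/side2.png

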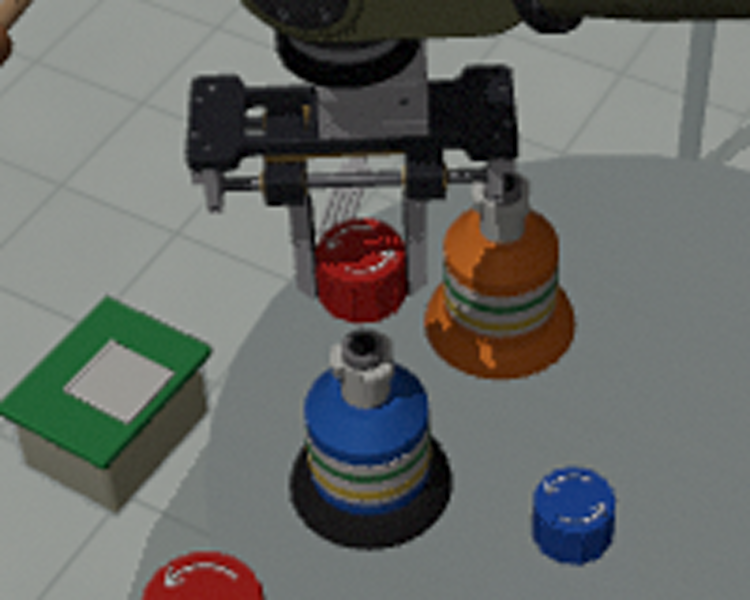

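View pics/top2.png

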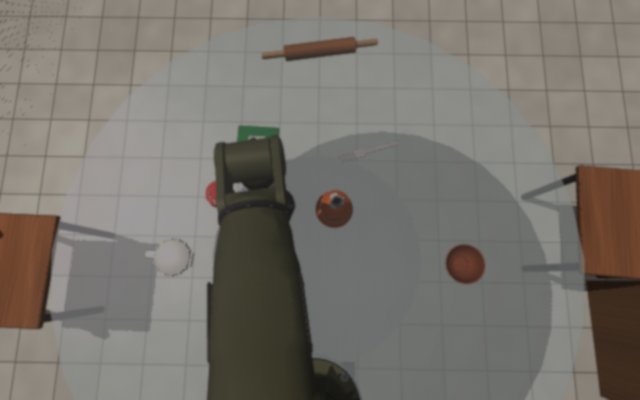

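```bash
python3 - <<'E'
from h import *
c=dict(np.load("side2.npz"))
im=cv2.resize(c["color"][180:245,285:335],None,fx=9,fy=9,interpolation=cv2.INTER_CUBIC);cv2.imwrite("pics/z.png",im)
print("mouth",ray(c,307.3,221.5,.132),"cap",ray(c,306.3,196.1,.228))
P=cloud(c);m=red(c);m[:,:285]=0;m[220:]=0;m[:,360:]=0
for v in range(184,218,3):print(v,[round(float(x),4) for x in P[v,306]])
E
```

```text
mouth [0.54718272 0.10990453 0.132     ] cap [0.54097915 0.11753993 0.228     ]
184 [0.6872, -0.1092, -0.001]
187 [0.6793, -0.0961, 0.0019]
190 [0.5491, 0.1048, 0.2317]
193 [0.5443, 0.113, 0.232]
196 [0.5411, 0.1185, 0.2291]
199 [0.5351, 0.1284, 0.2318]
202 [0.532, 0.1338, 0.2289]
205 [0.5274, 0.1416, 0.2292]
208 [0.5283, 0.1409, 0.2185]
211 [0.5297, 0.1394, 0.2066]
214 [0.5287, 0.1416, 0.1995]
217 [0.618, 0.0065, 0.0066]
```

View pics/z.png

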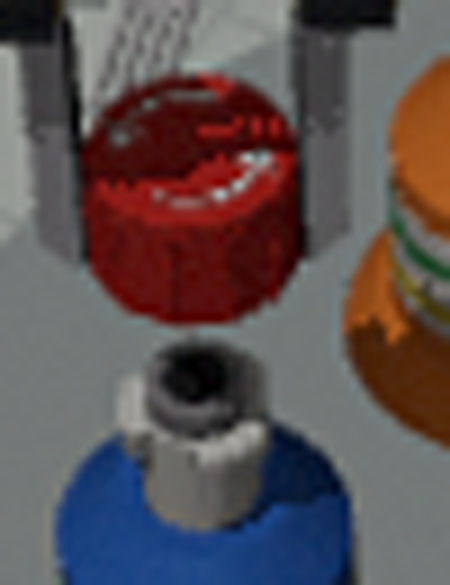

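```bash
python3 - <<'E'
from h import *
c=dict(np.load("side2.npz"))
Rm=R.from_euler('xyz',c["attitude"]).as_matrix()
for xy in((.541,.12),(.543,.118)):
  for z in(.05,.09,.132,.146,.21,.229):
    q=c["mtx"]@(Rm.T@(np.array([*xy,z])-c["position"]));print(xy,z,(q[:2]/q[2]).round(2))
print(ray(c,307.8,222.8,.132))
E
```

```text
(0.541, 0.12) 0.05 [308.64 247.08]
(0.541, 0.12) 0.09 [308.04 236.76]
(0.541, 0.12) 0.132 [307.37 225.34]
(0.541, 0.12) 0.146 [307.15 221.4 ]
(0.541, 0.12) 0.21 [306.04 202.44]
(0.541, 0.12) 0.229 [305.7  196.49]
(0.543, 0.118) 0.05 [308.35 246.21]
(0.543, 0.118) 0.09 [307.74 235.87]
(0.543, 0.118) 0.132 [307.07 224.46]
(0.543, 0.118) 0.146 [306.84 220.51]
(0.543, 0.118) 0.21 [305.73 201.55]
(0.543, 0.118) 0.229 [305.38 195.6 ]
[0.54410556 0.11280339 0.132     ]
```

The picture shows the cap upright in the jaws (enlarged crop about (193,200)) over the open neck (about (205,390)). The cap's underside is about 6 cm above the mouth and its axis is within 1–2 mm of the bottle's. In the top view the bystanders haven't moved.

```bash
python3 - <<'E'
from station import sensors, ctrl
o=sensors.get_obs();print(o["time_s"],abs(o["joint_vel"]).max(),o["grip_width"])
print(ctrl.hand_in())
E
```

```text
11.3 0.002067103581877075 0.05164788307047645
the job is handed in; nothing more can be done
None
```

The bottle is open, and the job is handed in with the gripper still holding the cap above it. I gripped the red cap on its flats at 40 N and pushed it down about 7 mm (about 11 N). I then turned it about 64° counter-clockwise while it was held down and lifted it straight up.

**Last checks at 11.3 s:**
- **Cap:** it is held still (51.6 mm opening) and the tool is upright to within 0.1°. The cap's underside is about 61 mm above the mouth.
- **Bystanders:** in the last top view the bowl, mould and fork look unmoved. The arm hid part of the tub there, but the side view shows it in place.

**Uncertain points:**
- **Centring:** the camera estimates of the cap and mouth axes disagree with each other. I judged the cap to be within 1–2 mm of the mouth's axis. Reading the mouth rim directly gave 7–10 mm off, but I put that down to the sprung ring standing higher than I assumed.
- **Side force:** the wrist felt up to about 6 N sideways during the push and twist, and it was gone once the cap was free.

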